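Bed the amethyst down under the stiff tin cover

ROBOT

A 6-joint arm with a two-finger parallel gripper is mounted at the origin on the work surface. World frame = base frame: x ahead of the robot, y to its left, z up, the work surface at z = 0. Lengths are in m, angles in rad, forces in N, time in s.
With the tool pointing down it reaches from about 0.35 to 0.85 m from the base axis. Payload 8.1 kg.
Tool frame: the origin (TCP) lies on the centre line of the jaws, within the pads' length; the fingertips stand robot.tips_ahead ahead of it and the grasp point (between the pads) lies 6 mm ahead of it (robot.tips_ahead is the distance from the TCP to the fingertips, in m); z points along the fingers, y is the line along which they close (so a half turn about z gives the same grasp; the last joint's range is limited). The gripper opens to 93 mm and grips with 3 to 60 N. Pads are 15 mm wide; open, the fingers measure 128 mm over their backs; the gripper's body (75 mm by 188 mm) begins 65 mm behind the grasp point.
Start: joints at [1.085, 0.13, 1.488, -0, 1.523, -0.085], TCP at [0.234, 0.552, 0.244] pointing down, gripper open.
Joint ranges: [-2.96, 2.96], [-0.89, 2.26], [0.02, 2.5], [-1.34, 4.48], [0, 2.73], [-2.66, 2.66]. Speed limits (rad/s): [2.39, 2.39, 2.79, 3.14, 3.14, 3.14].

INTERFACE

Orientations are given as a rotation vector (axis times angle).
In Python, from plant import robot gives the robot as it stands.
- The arm moves only by the tool apply_moves, never from a script. Its arguments are lists of equal length, an entry for each row: "delta_pos": the shift along the tool's x, y, z in cm, a list of three; "twist": the turn about the tool's z in rad. A call has 1 to 8 rows; each row shifts and turns the commanded pose from where the row before left it, along the tool's axes as they then stand; what a row does not reach is not made up. A row lasts 1/8 s, in which the tool goes at most 62.5 mm and 10.7 degrees, less where a joint would pass 70% of its speed; a pose out of reach is approached as far as the arm can. A call with a gripper value outside its range is refused whole. "gripper" is the finger opening in cm, from 0 to 9.3, set as the call begins (left out, the last holds). The fingers move at their own pace and stop on an object; "squeeze" is the grip in N (left out, the last holds). Time passes only in rows, so rows that do not move let the fingers close. It gives the time, the measured TCP pose, the force, the opening and the grip force at its end, in the units of the state.
- robot.read_state(): the state, without advancing time (a new reading comes with each control period).
- robot.read_camera(name): name is "scene" or "top"; returns a dict with "frame" (480x640x3 uint8, red, green, blue), "vertical_fov" (degrees; the focal length in pixels is half the picture's height over the tangent of half this angle, whatever the lens; pixels are square), "cx", "cy" (the principal point, pixels), "k1" (the pictures are not rectified: a ray, as slopes to the right and down, at radius r is drawn at 1 + k1 r^2 times it, then the intrinsics apply), "R" (3x3) and "t" (3): a world point X has camera coordinates R X + t. Camera axes: x right, y down, z forward; pixel columns grow to the right and rows downward; lengths in m; the calibration is good to about 2 mm. A picture is of the moment at which its call begins. There is no depth.
- robot.close_job(): hands the job in; it is judged then, once.
The state is a dict: "t": time; "q": joint angles; "dq": joint speeds; "joint_torque": joint torques, N m; "tool_pos": TCP position; "orientation": TCP orientation; "force": force on the tool from outside, world axes, zero at the start; "wrist_torque": the same for the moment, N m; "opening": finger opening in m; "gripper_force": force on a finger pad.
Only numpy, scipy, OpenCV 4.12 (cv2) and the standard library are available. Lean on these libraries where they do the work, as an engineer would, in place of code of your own. Each camera call takes 0.05 s, during which the arm holds its last target. There are 200 camera calls.

TASK

Put the violet amethyst cluster, points up, flat on the floor of the tin bin, let go of it, and then fold the stiff tin cover over onto it until the cover's sprung green plate presses lightly on the crystals and goes on holding the stone by itself when you let go. Feel your way: do not press hard on the crystals or push the springs right home, and leave the calcite, the tourmaline and the magnifier where they lie on the ledge.

Things in the scene. Friction and masses are not known exactly. Their poses are not given: they have to be found in the camera images.
- bin: Fixed fixture: open bin of dented tin, outside 160 mm (x) by 200 mm (y) by 56 mm high, walls and floor 3 mm, and behind it a particleboard ledge. Origin: centre of the bin's underside, on the table; x points from the bin's front to the ledge, z up. The ledge's top is 75 mm above the origin, from x = 110 to 310 mm and y = -310 to 310 mm, and carries the stones.
- bin_floor (a point): The centre of the bin's inner floor, 3 mm above the table; axes as bin.
- cover_hinge (a point): Midpoint of the cover's hinge line, 88 mm behind the bin's centre and 62 mm above the table; the line runs along the bin's y. This frame turns with the cover: -x points from the hinge to the cover's free edge, z out of its outer face.
- cover (a joint): Angle of the tin cover: 0 level over the bin, 1.57 upright; it starts leaning back over the ledge at 1.98 to 2.30. The cover is 175 mm long from hinge to free edge, 190 mm wide, 4 mm thick with an 8 mm bead along the edge; its outer face lies 4 mm outside the hinge line. The hinge is stiff: the cover stays at any angle it is left at, and takes about 0.55 N m to turn.
- mount: The mount riveted under the cover, with the green hold-down plate it carries (115 mm along the cover by 150 by 6 mm). Origin: on the cover's inner face, 87.5 mm from the hinge. The plate hangs below it on screw studs that someone sets differently each time: its stone-side face is 14 to 28 mm from the origin, not measured. It springs back up to 6 mm, from about 1.5 N, 2 N more per mm.
- amethyst: Loose violet amethyst cluster, about 0.4 kg: grey rock base 54 mm (x) by 92 mm (y) by 34 mm high, its sides at x = -27 and 27 mm flat and upright (for |y| under 30 mm), topped by uneven crystal points, the tallest, off the middle, about 60 mm above the underside. Origin: centre of the underside; z up. Grip it across x, low on the base. It starts on the ledge, left or right of the cover.
- calcite: Loose orange calcite rhomb, about 90 by 48 by 36 mm, lying on the ledge on the other side from the amethyst; to be left alone. Origin: the centre of its underside.
- tourmaline: Loose black tourmaline rod, six-sided, 130 mm long (along its x) and 26 mm thick, lying along the back of the ledge; to be left alone. Origin: the middle, on the underside.
- magnifier: Loose magnifier with a brass-rimmed 75 mm lens and a wooden handle, 166 mm long in all (along its x), 20 mm high, lying along the back of the ledge; to be left alone. Origin: on the underside, 55 mm from the lens's centre, the lens to +x.
Mind the look-alikes: they are no part of the job. There is more than one size of the amethyst; the one meant has the size given above.

How it is judged:
By the outcome, as a careful person would: the job done as asked, in the order asked, and still so for the second after the job is handed in, with the robot touching nothing.
It also fails if it takes over 72 s, if anything falls off the work surface, if the arm or the gripper's body presses on something with over 40 N, if the wrist force passes 120 N, or if a joint passes its speed limit or range.

## Working session

There is one attempt and no reset: what is moved stays moved. The work goes in short steps, Python scripts to look and compute and a tool call to move; the robot and the scene stay as the last step left them, time stands still between calls to the robot, and variables do not carry over. Pictures are saved under pics/ and viewed, at most 10 in all, crops included, and the job is handed in when it is done.

Besides the shell and the picture viewer there is one more tool, called after "Request:" as name(argument=value, ...) on one line, values as JSON. apply_moves: Moves the arm, as the interface text tells. Its arguments: {"type":"object","properties":{"delta_pos":{"type":"array"},"twist":{"type":"array"},"gripper":{"type":"number"},"squeeze":{"type":"number"}},"required":["delta_pos","twist"]}

```bash
ls; mkdir -p pics
python3 - <<'E'
from plant import robot
import cv2,pickle
print(robot.read_state(), robot.tips_ahead)
for n in("scene","top"):
    c=robot.read_camera(n); pickle.dump(c,open(f"pics/{n}0.pkl","wb"))
    cv2.imwrite(f"pics/{n}0.png",c["frame"][:,:,::-1]); print(n,{k:v for k,v in c.items() if k!="frame"})
E
```

```text
pics
{'t': 0.0, 'q': array([ 1.08462777e+00,  1.31133730e-01,  1.48930399e+00, -1.05379369e-05,
        1.52303528e+00, -8.54068871e-02]), 'dq': array([ 0.00161177,  0.00094549,  0.00051151,  0.00126087,  0.00021214,
       -0.00083183]), 'joint_torque': array([ 1.45286343e-03, -5.59847188e+01, -4.91762817e+01,  7.70515809e-02,
        3.54996650e-02, -1.45638664e-04]), 'tool_pos': array([0.23380152, 0.55197781, 0.24259025]), 'orientation': array([-6.25206100e-01, -3.07822136e+00,  2.83803615e-03]), 'force': array([-0.29285058,  0.10127339,  0.1017291 ]), 'wrist_torque': array([-0.0458777 ,  0.01370989,  0.01208909]), 'gripper_force': 0.0, 'opening': 0.09265238680503962} 0.025
scene {'vertical_fov': 50.99091369597265, 'cx': 325.70439477879694, 'cy': 243.89030591249022, 'k1': -0.08455550867172898, 'R': array([[-0.68881932,  0.72462288,  0.02120456],
       [ 0.4844431 ,  0.48187298, -0.73014609],
       [-0.53929846, -0.49266633, -0.68296197]]), 't': array([ 0.3886416 , -0.24498757,  1.34004612])}
top {'vertical_fov': 50.46522967502321, 'cx': 324.96367834425416, 'cy': 238.39303468889597, 'k1': 0.014841908139979152, 'R': array([[-0.02421687, -0.99970623,  0.00100143],
       [-0.99653154,  0.02406017, -0.07966183],
       [ 0.07961433, -0.00292712, -0.99682144]]), 't': array([0.02144584, 0.59160742, 0.86168411])}
```

View pics/scene0.png

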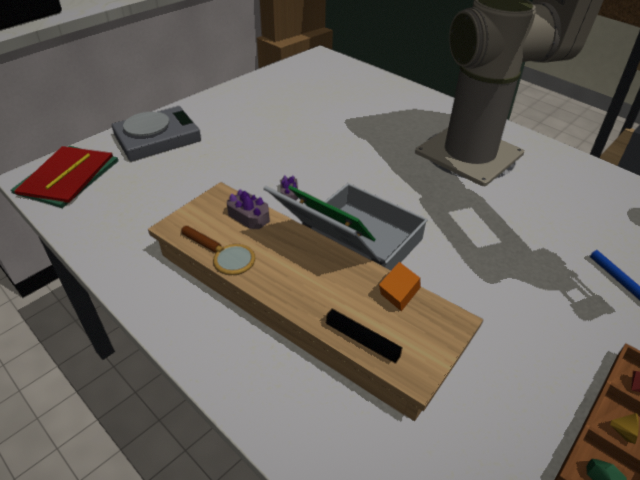

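View pics/top0.png

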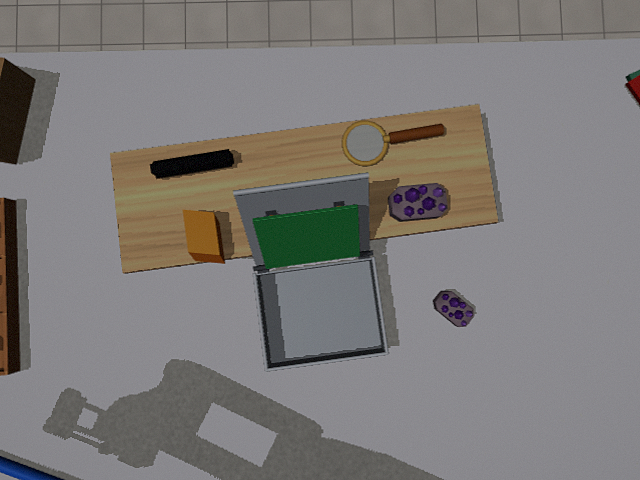

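The amethyst-like candidates are the cluster on the ledge at top(419,202)/scene(247,208) and a smaller one on the table at top(455,308)/scene(289,186). The one on the ledge is larger, so it fits the description. I'll check it in a crop and measure.

```bash
cat > h.py <<'E'
import numpy as np,cv2,pickle
def K(c):
    f=c["frame"].shape[0]/2/np.tan(np.radians(c["vertical_fov"])/2)
    return np.array([[f,0,c["cx"]],[0,f,c["cy"]],[0,0,1.]])
def ray(c,p):
    # slopes s drawn at s*(1+k1 r^2): cv2 model with k1 only
    s=cv2.undistortPoints(np.array(p,float).reshape(-1,1,2),K(c),np.array([c["k1"],0,0,0.]))[:,0]
    d=np.c_[s,np.ones(len(s))]@c["R"]; o=-c["R"].T@c["t"]
    return o,d/np.linalg.norm(d,axis=1)[:,None]
def onz(c,p,z):
    o,d=ray(c,p); return o+d*((z-o[2])/d[:,2])[:,None]
def tri(c1,p1,c2,p2):
    o1,d1=ray(c1,p1);o2,d2=ray(c2,p2);out=[]
    for a,b in zip(d1,d2):
        s,*_=np.linalg.lstsq(np.c_[a,-b],o2-o1,rcond=None)
        x,y=o1+a*s[0],o2+b*s[1]; out.append(np.r_[(x+y)/2,np.linalg.norm(x-y)])
    return np.array(out)
def proj(c,X):
    return cv2.projectPoints(np.atleast_2d(X).astype(float),cv2.Rodrigues(c["R"])[0],c["t"],K(c),np.array([c["k1"],0,0,0.]))[0][:,0]
def mask(c,lo,hi):
    return cv2.inRange(cv2.cvtColor(c["frame"],cv2.COLOR_RGB2HSV),np.array(lo),np.array(hi))
def load(n): return pickle.load(open(f"pics/{n}.pkl","rb"))
def snap(n,tag):
    from plant import robot
    c=robot.read_camera(n); pickle.dump(c,open(f"pics/{n}{tag}.pkl","wb")); return c
E
python3 - <<'E'
from h import *
T,S=load("top0"),load("scene0")
a=cv2.resize(T["frame"][165:375,235:475],None,fx=2.5,fy=2.5,interpolation=3)
cv2.imwrite("pics/c1.png",a[:,:,::-1])
b=cv2.resize(S["frame"][165:275,215:435],None,fx=3.6,fy=3.6,interpolation=3)
cv2.imwrite("pics/c2.png",b[:,:,::-1])
for c in(T,S):
    m=mask(c,[125,90,40],[150,255,255]); n,l,st,ce=cv2.connectedComponentsWithStats(cv2.morphologyEx(m,3,np.ones((9,9))))
    print([(s[4],x.round(1).tolist()) for s,x in zip(st[1:],ce[1:]) if s[4]>100])
    g=mask(c,[50,120,30],[75,255,255]); k=max(cv2.findContours(g,0,2)[0],key=cv2.contourArea)
    print("green",cv2.approxPolyDP(k,4,True)[:,0].tolist())
t=[(111,153),(479,105),(497,222),(123,272)]
s=[(419,405),(150,233),(223,185),(482,320)]
print("ledge",tri(T,t,S,s).round(4).tolist())
E
```

```text
[(np.int32(1045), [420.3, 200.1]), (np.int32(507), [455.3, 308.7])]
green [[357, 205], [253, 218], [265, 267], [359, 255]]
[(np.int32(164), [288.0, 183.4]), (np.int32(470), [247.2, 201.6])]
green [[588, 473], [594, 479], [625, 479], [611, 465], [596, 460]]
ledge [[0.7405, 0.3556, 0.0728, 0.0069], [0.8071, -0.2571, 0.0613, 0.0062], [0.6074, -0.2771, 0.0635, 0.0051], [0.5413, 0.3373, 0.072, 0.0008]]
```

View pics/c1.png

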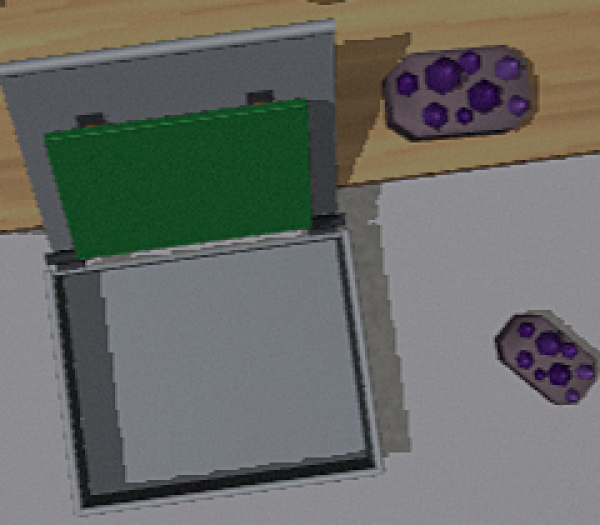

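View pics/c2.png

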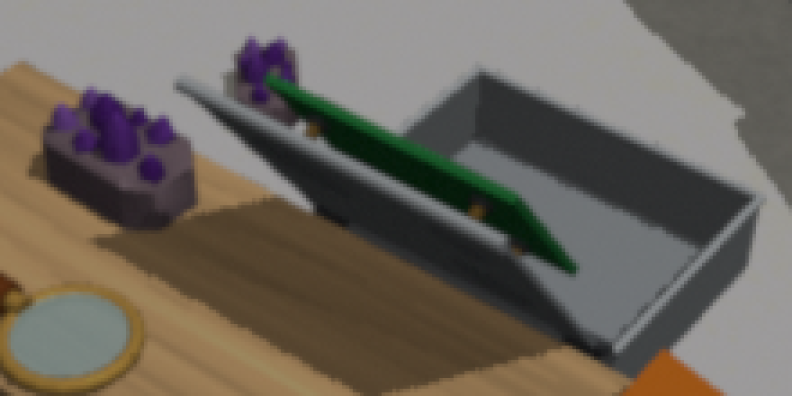

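The crop confirms the choice. The ledge cluster at top(419,202) is about 60 px long against about 40 px for the one on the table. Next I'll take precise poses.

Run:
```python
from h import *
T,S=load("top0"),load("scene0")
for c in(T,S): print("cam",(-c["R"].T@c["t"]).round(3))
# ledge in the top view
m=mask(T,[8,60,60],[25,170,255]); m=cv2.morphologyEx(m,3,np.ones((5,5)))
n,l,st,ce=cv2.connectedComponentsWithStats(m); i=1+np.argmax(st[1:,4])
hull=cv2.convexHull(max(cv2.findContours((l==i).astype(np.uint8),0,1)[0],key=cv2.contourArea))
q=cv2.approxPolyDP(hull,6,True)[:,0]; print(q.tolist())
X=onz(T,q,0.075); print(X.round(4).tolist())
print("sizes",np.linalg.norm(X-np.roll(X,-1,0),axis=1).round(4))
H=onz(T,hull[:,0],0.075)[:,:2].astype(np.float32); print("ledge rect",cv2.minAreaRect(H))
# picked points from crops
p1=lambda a:[((u+.5)/2.5-.5+235,(v+.5)/2.5-.5+165) for u,v in a]
p2=lambda a:[((u+.5)/3.6-.5+215,(v+.5)/3.6-.5+165) for u,v in a]
print("rim FR FL",tri(T,p1([(383,470),(80,513)]),S,p2([(480,67),(763,199)])).round(4).tolist())
print("rim on z.056",onz(T,p1([(383,470),(80,513),(47,270),(347,232)]),.056).round(4).tolist())
# amethyst silhouette on top view
f=T["frame"][175:232,380:460]; hsv=cv2.cvtColor(f,cv2.COLOR_RGB2HSV)
a=((hsv[...,0]>100)|(hsv[...,1]<60)).astype(np.uint8)
a[45:]=a[45:]*0
n,l,st,ce=cv2.connectedComponentsWithStats(cv2.morphologyEx(a,2,np.ones((3,3)))); i=1+np.argmax(st[1:,4]); print(st[i])
k=max(cv2.findContours((l==i).astype(np.uint8),0,1)[0],key=cv2.contourArea)[:,0]+[380,175]
for z in(.075,.109):
    print(z,cv2.minAreaRect(onz(T,k,z)[:,:2].astype(np.float32)))
np.save("pics/am.npy",k)
# tips: tall crystals
print("tips",tri(T,p1([(443,72),(485,95),(510,67)]),S,p2([(117,100),(105,97),(60,110)])).round(4).tolist())
```

```text
cam [0.521 0.01  0.906]
cam [1.109 0.497 0.728]
[[479, 106], [497, 222], [224, 263], [122, 270], [110, 153]]
[[0.8032, -0.255, 0.075], [0.608, -0.2753, 0.075], [0.5516, 0.1727, 0.075], [0.5443, 0.3381, 0.075], [0.738, 0.3592, 0.075]]
sizes [0.1962 0.4515 0.1656 0.1949 0.6176]
ledge rect ((0.6702207922935486, 0.041156381368637085), (0.20669139921665192, 0.618913471698761), 6.34556245803833)
rim FR FL [[0.398, -0.0912, 0.0555, 0.0012], [0.3748, 0.1086, 0.0534, 0.001]]
rim on z.056 [[0.3984, -0.0916, 0.056], [0.3756, 0.1079, 0.056], [0.535, 0.1275, 0.056], [0.5554, -0.073, 0.056]]
[   8    8   59   37 1842]
0.075 ((0.6448127031326294, -0.14599794149398804), (0.05735107138752937, 0.0958876684308052), 3.840097427368164)
0.109 ((0.6397666335105896, -0.1396268904209137), (0.055004753172397614, 0.09196469932794571), 3.8401670455932617)
tips [[0.6487, -0.1271, 0.1444, 0.0044], [0.6365, -0.1555, 0.1248, 0.0031], [0.6549, -0.1735, 0.1161, 0.0026]]
```

Measured poses:
- **Bin:** centre about (.466, .018), yaw 6.1°. The rim triangulates at 54–56 mm, as it should.
- **Amethyst:** centre about (.642, -.142), yaw 3.8°, 51×88 mm in silhouette.

I'll rise and turn the tool so that its y axis lies along the stone's x.

Request:
apply_moves(delta_pos=[[0,0,-1],[0,0,-1],[0,0,-1],[0,0,-1],[0,0,-1],[0,0,-1],[0,0,-1],[0,0,-1]], twist=[0.138,0.138,0.138,0.138,0.138,0.138,0.138,0.137], gripper=9.3)

```text
t: 1.1
tool_pos: [0.2339, 0.5523, 0.3233]
orientation: [2.151, 2.29, -0.002]
force: [-0.2, -0.1, 0.1]
opening: 0.0931
gripper_force: 0.0
```

```bash
cat >> h.py <<'E'
def goto(x,y,z=None,phi=None):
    """print tool-axis shift (cm) from the present pose to a target; phi = heading of tool y, deg"""
    from plant import robot
    from scipy.spatial.transform import Rotation as Ro
    s=robot.read_state(); R=Ro.from_rotvec(s["orientation"]).as_matrix(); p=s["tool_pos"]
    ph=np.degrees(np.arctan2(R[1,1],R[0,1]))
    d=R.T@(np.array([x,y,p[2] if z is None else z])-p)*100
    print("t",round(s["t"],2),"p",p.round(4),"phi",ph.round(2),"shift cm",d.round(2),"twist",None if phi is None else round(np.radians((ph-phi+180)%360-180),3),"F",s["force"].round(2),"q",s["q"].round(2),"open",s["opening"].round(4),s["gripper_force"])
E
python3 - <<'E'
from h import *
goto(.642,-.142,phi=3.8)
T,S=load("top0"),load("scene0")
p1=lambda a:[((u+.5)/2.5-.5+235,(v+.5)/2.5-.5+165) for u,v in a]
p2=lambda a:[((u+.5)/3.6-.5+215,(v+.5)/3.6-.5+165) for u,v in a]
print("tip A alt",tri(T,p1([(443,72),(443,72)]),S,p2([(107,97),(110,105)])).round(4).tolist())
# cover angle / plate: top edge of the cover (bead) and plate corners
print("cover far corners R,L; plate outer R,L; plate inner-face",tri(T,p1([(334,22),(2,68),(305,100),(48,133)]),S,p2([(180,82),(600,352),(268,78),(575,270)])).round(4).tolist())
# ledge height: right end corners of ledge front & orange etc
print("ledge corner",tri(T,[(497,222)],S,p2([(22,63)])).round(4).tolist())
b=np.array([.4657,.018]);
for n,x in (("am",(.642,-.142)),):
    a=np.radians(6.1); print(n,np.array([[np.cos(a),np.sin(a)],[-np.sin(a),np.cos(a)]])@(np.array(x)-b))
E
```

```text
Traceback (most recent call last):
  File "h.py", line 33, in goto
    print("t",round(s["t"],2),"p",p.round(4),"phi",ph.round(2),"shift cm",d.round(2),"twist",None if phi is None else round(np.radians((ph-phi+180)%360-180),3),"F",s["force"].round(2),"q",s["q"].round(2),"open",s["opening"].round(4),s["gripper_force"])
                                                                                                                                                                                                                   ^^^^^^^^^^^^^^^^^^
AttributeError: 'float' object has no attribute 'round'
```

```bash
sed -i 's/s\["opening"\].round(4)/round(s["opening"],4)/' h.py
python3 - <<'E'
from h import *
goto(.642,-.142,phi=3.8)
T,S=load("top0"),load("scene0")
p1=lambda a:[((u+.5)/2.5-.5+235,(v+.5)/2.5-.5+165) for u,v in a]
p2=lambda a:[((u+.5)/3.6-.5+215,(v+.5)/3.6-.5+165) for u,v in a]
print("tip A alt",tri(T,p1([(443,72),(443,72)]),S,p2([(107,97),(110,105)])).round(4).tolist())
print("cover corner R; plate outer R; plate L",tri(T,p1([(334,22),(305,100),(78,258)]),S,p2([(180,82),(268,78),(575,270)])).round(4).tolist())
print("ledge corner",tri(T,[(497,222)],S,p2([(22,63)])).round(4).tolist())
E
```

```text
t 1.1 p [0.2339 0.5523 0.3233] phi 3.58 shift cm [-7.184e+01  3.639e+01  5.000e-02] twist -0.004 F [-0.2  -0.14  0.07] q [ 1.08  0.11  1.36 -0.    1.67  1.02] open 0.0931 0.0
tip A alt [[0.6504, -0.1289, 0.1457, 0.0098], [0.6504, -0.1289, 0.1407, 0.0075]]
cover corner R; plate outer R; plate L [[0.6667, -0.0547, 0.2044, 0.0007], [0.6247, -0.038, 0.1936, 0.0006], [0.5418, 0.101, 0.1013, 0.0017]]
ledge corner [[0.6088, -0.277, 0.0711, 0.0011]]
```

Cover angle is about 2.2 rad, with the cover measuring 176 mm as it should. The plate face is about 26 mm from the cover, and the ledge measures 71–75 mm. Next I'll cross over above the cover.

Request:
apply_moves(delta_pos=[[-4.5,2.27,0],[-4.5,2.27,0],[-4.5,2.27,0],[-4.5,2.27,0],[-4.5,2.27,0],[-4.5,2.27,0],[-4.5,2.27,0],[-4.5,2.27,0]], twist=[0,0,0,0,0,0,0,0])

```text
t: 2.1
tool_pos: [0.4398, 0.2039, 0.3233]
orientation: [-2.146, -2.295, 0.001]
force: [-0.1, -0.1, -0.7]
opening: 0.0939
gripper_force: 0.0
```

Request:
apply_moves(delta_pos=[[-4.5,2.27,0],[-4.5,2.27,0],[-4.5,2.27,0],[-4.5,2.27,0],[-4.5,2.27,0],[-4.5,2.27,0],[-4.5,2.27,0],[0,0,0]], twist=[0,0,0,0,0,0,0,0])

```text
t: 3.1
tool_pos: [0.6193, -0.1014, 0.3215]
orientation: [-2.149, -2.289, 0.003]
force: [0.5, -0.1, -0.3]
opening: 0.0935
gripper_force: 0.0
```

Run:
```python
from h import *
goto(.642,-.142,.105,phi=3.8)
```

```text
t 3.1 p [ 0.6193 -0.1014  0.3215] phi 3.62 shift cm [-4.2   2.07 21.64] twist -0.003 F [ 0.46 -0.06 -0.32] q [-0.24  0.19  1.28 -0.    1.67 -0.31] open 0.0935 0.0
```

Request:
apply_moves(delta_pos=[[-4.2,2.07,0],[0,0,3],[0,0,3],[0,0,3],[0,0,3],[0,0,3],[0,0,2],[0,0,0]], twist=[0,0,0,0,0,0,0,0])

```text
t: 4.1
tool_pos: [0.6411, -0.1379, 0.1516]
orientation: [-2.143, -2.293, 0.003]
force: [-0.5, -0.6, -0.2]
opening: 0.0931
gripper_force: 0.0
```

Run:
```python
from h import *
goto(.642,-.142,.104,phi=3.8)
S=snap("scene",1);T=snap("top",1)
a=cv2.resize(S["frame"][130:260,180:320],None,fx=2.8,fy=2.8,interpolation=3);b=cv2.resize(T["frame"][130:260,340:480],None,fx=2.8,fy=2.8,interpolation=3)
cv2.imwrite("pics/d1.png",np.hstack([a,b])[:,:,::-1])
```

```text
t 4.1 p [ 0.6411 -0.1379  0.1516] phi 3.86 shift cm [-0.43  0.07  4.76] twist 0.001 F [-0.48 -0.62 -0.17] q [-0.29  0.34  1.42  0.    1.39 -0.36] open 0.0931 0.0
```

View pics/d1.png

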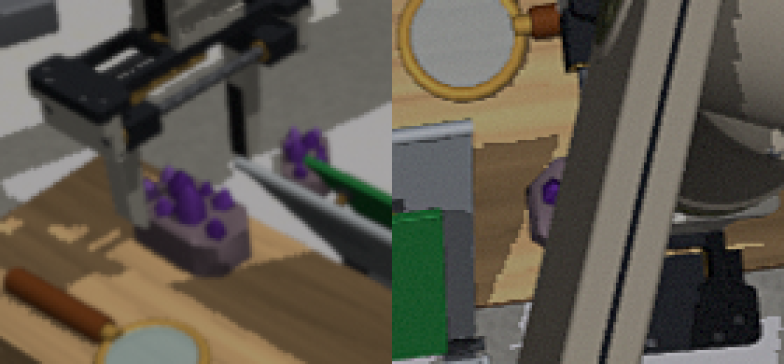

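The fingers straddle the base: the near finger is at crop (130,200) and the far finger is beyond the stone. I'll descend and close.

Request:
apply_moves(delta_pos=[[-0.4,0.1,1.2],[0,0,1.2],[0,0,1.2],[0,0,1.0],[0,0,0],[0,0,0]], twist=[0,0,0,0,0,0])

```text
t: 4.95
tool_pos: [0.6439, -0.1427, 0.1079]
orientation: [2.146, 2.294, 0.0]
force: [-0.5, 0.3, 0.6]
opening: 0.0928
gripper_force: 0.0
```

Request:
apply_moves(delta_pos=[[0,0,0],[0,0,0],[0,0,0],[0,0,0],[0,0,0],[0,0,0],[0,0,0],[0,0,0]], twist=[0,0,0,0,0,0,0,0], gripper=4.5, squeeze=25)

```text
t: 5.95
tool_pos: [0.6436, -0.1427, 0.1077]
orientation: [-2.146, -2.294, 0.0]
force: [-3.8, 0.3, 2.4]
opening: 0.0539
gripper_force: 25.0
```

Opening is 53.9 mm, which matches the 54 mm base. Lifting.

Request:
apply_moves(delta_pos=[[0,0,-0.5],[0,0,-1],[0,0,-1.5],[0,0,-2],[0,0,-2],[0,0,-2],[0,0,-1.5],[0,0,0]], twist=[0,0,0,0,0,0,0,0])

```text
t: 6.95
tool_pos: [0.6447, -0.143, 0.2148]
orientation: [2.144, 2.292, 0.002]
force: [-0.6, 0.0, -2.5]
opening: 0.0536
gripper_force: 25.0
```

Run:
```python
from h import *
a=np.radians(6.1);c=np.array([.4657,.018])
ax=np.array([np.cos(a),np.sin(a)]);ay=np.array([-ax[1],ax[0]])
w=c-.178*ay-.005*ax; print("waypoint",w); goto(*w,phi=96.1); goto(*(c),phi=96.1)
```

```text
waypoint [ 0.47964331 -0.15952347]
t 6.95 p [ 0.6447 -0.143   0.2148] phi 3.84 shift cm [ -0.55 -16.58  -0.05] twist -1.61 F [-0.65  0.01 -2.51] q [-0.3   0.3   1.34 -0.    1.49 -0.36] open 0.0536 24.998706579208374
t 6.95 p [ 0.6447 -0.143   0.2148] phi 3.84 shift cm [ 17.26 -16.78  -0.07] twist -1.61 F [-0.65  0.01 -2.51] q [-0.3   0.3   1.34 -0.    1.49 -0.36] open 0.0536 24.998706579208374
```

Request:
apply_moves(delta_pos=[[-0.5,-2,0],[0,-4,0],[0,-4,0],[0,-4,0],[0,-2.6,0],[0,0,0],[0,0,0],[0,0,0]], twist=[0,0,0,0,0,-0.12,-0.16,-0.16])

```text
t: 7.95
tool_pos: [0.4778, -0.1586, 0.2117]
orientation: [-1.586, -2.71, 0.0]
force: [-0.3, 0.0, -3.0]
opening: 0.0537
gripper_force: 25.0
```

Request:
apply_moves(delta_pos=[[0,0,0],[0,0,0],[0,0,0],[0,0,0],[0,0,0],[0,0,0],[0,0,0],[0,0,0]], twist=[-0.16,-0.16,-0.16,-0.16,-0.16,-0.16,-0.16,-0.05])

```text
t: 8.95
tool_pos: [0.4779, -0.1585, 0.2116]
orientation: [0.172, -3.135, -0.001]
force: [-0.1, 0.6, -3.0]
opening: 0.0539
gripper_force: 25.0
```

Run:
```python
from h import *
S=snap("scene",2);T=snap("top",2)
goto(.4657,.018,phi=96.1)
a=cv2.resize(S["frame"][100:280,220:440],None,fx=1.8,fy=1.8,interpolation=3);b=cv2.resize(T["frame"][170:350,300:520],None,fx=1.8,fy=1.8,interpolation=3)
cv2.imwrite("pics/d2.png",np.hstack([a,b])[:,:,::-1])
```

```text
t 9.05 p [ 0.4779 -0.1586  0.2117] phi 96.12 shift cm [-6.600e-01  1.769e+01  1.000e-02] twist 0.0 F [-0.05  0.18 -3.54] q [-0.42 -0.11  1.79 -0.    1.46 -2.1 ] open 0.0537 24.998174607753754
```

View pics/d2.png

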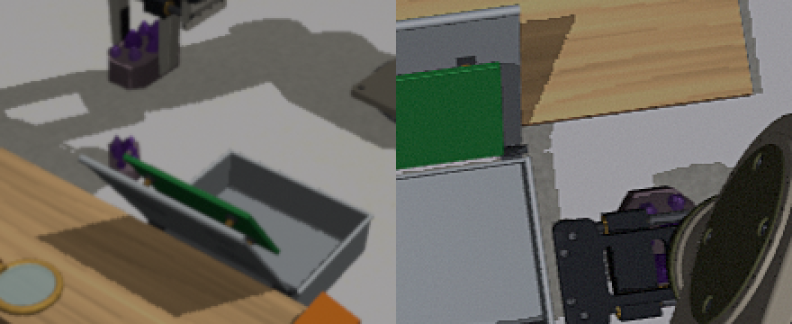

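The stone is held level with its points up and is clear of the bin and cover. I'll move it over the bin and lower it.

Request:
apply_moves(delta_pos=[[-0.3,2,0],[0,4,0],[0,4,0],[0,4,0],[0,2.7,0],[0,1,0],[0,0,0],[0,0,0]], twist=[0,0,0,0,0,0,0,0])

```text
t: 10.05
tool_pos: [0.4627, 0.0167, 0.2125]
orientation: [0.165, -3.137, 0.001]
force: [-0.2, -0.7, -2.7]
opening: 0.054
gripper_force: 25.0
```

Request:
apply_moves(delta_pos=[[0,0,2],[0,0,3],[0,0,3],[0,0,3],[0,0,2.5],[0,0,1.5],[0,0,0.5],[0,0,0]], twist=[0,0,0,0,0,0,0,0])

```text
t: 11.05
tool_pos: [0.4631, 0.0173, 0.0581]
orientation: [-0.166, 3.137, -0.0]
force: [0.1, -0.7, -3.0]
opening: 0.0542
gripper_force: 25.0
```

Run:
```python
from h import *
goto(.4657,.018,.0357,phi=96.1)
```

```text
t 11.05 p [0.4631 0.0173 0.0581] phi 96.06 shift cm [-0.27  0.04  2.24] twist -0.001 F [ 0.05 -0.65 -2.99] q [-0.07 -0.06  2.04 -0.    1.16 -1.75] open 0.0542 24.998810291290283
```

Request:
apply_moves(delta_pos=[[0,0,0.6],[0,0,0.5],[0,0,0.4],[0,0,0.3],[0,0,0.2],[0,0,0]], twist=[0,0,0,0,0,0])

```text
t: 11.8
tool_pos: [0.4625, 0.0176, 0.0375]
orientation: [0.167, -3.137, -0.0]
force: [-0.4, -0.2, -2.7]
opening: 0.0532
gripper_force: 25.0
```

Request:
apply_moves(delta_pos=[[0,0,0.1],[0,0,0.1],[0,0,0]], twist=[0,0,0])

```text
t: 12.18
tool_pos: [0.4627, 0.0176, 0.0356]
orientation: [-0.167, 3.137, 0.0]
force: [-0.1, 0.0, -2.7]
opening: 0.0539
gripper_force: 25.0
```

Request:
apply_moves(delta_pos=[[0,0,0.1],[0,0,0]], twist=[0,0])

```text
t: 12.42
tool_pos: [0.4628, 0.0175, 0.0356]
orientation: [0.167, -3.137, 0.0]
force: [-7.5, 1.0, 9.5]
opening: 0.0536
gripper_force: 25.0
```

Request:
apply_moves(delta_pos=[[0,0,0.1],[0,0,0]], twist=[0,0])

```text
t: 12.68
tool_pos: [0.4628, 0.0175, 0.0355]
orientation: [0.167, -3.137, 0.0]
force: [-12.5, 1.3, 22.0]
opening: 0.054
gripper_force: 25.0
```

It touched down at the predicted height. I'll relieve the press, then release.

Request:
apply_moves(delta_pos=[[0,0,-0.1],[0,0,-0.05],[0,0,0]], twist=[0,0,0])

```text
t: 13.05
tool_pos: [0.463, 0.0175, 0.0356]
orientation: [-0.167, 3.137, -0.0]
force: [-2.9, 0.6, 6.1]
opening: 0.0538
gripper_force: 25.0
```

Request:
apply_moves(delta_pos=[[0,0,0],[0,0,0],[0,0,0],[0,0,0],[0,0,0],[0,0,0],[0,0,0]], twist=[0,0,0,0,0,0,0], gripper=8.5)

```text
t: 13.92
tool_pos: [0.4626, 0.0175, 0.0351]
orientation: [0.167, -3.137, 0.0]
force: [1.0, 0.4, 0.0]
opening: 0.0848
gripper_force: 0.0
```

Request:
apply_moves(delta_pos=[[0,0,-1],[0,0,-2],[0,0,-4],[0,0,-4],[0,0,-4],[0,0,-4],[0,0,-3],[0,0,0]], twist=[0,0,0,0,0,0,0,0])

```text
t: 14.92
tool_pos: [0.4642, 0.0174, 0.2588]
orientation: [-0.166, 3.131, -0.001]
force: [-0.2, 0.3, -1.1]
opening: 0.0851
gripper_force: 0.0
```

Released. Next I'll close the fingers and move over the cover to a point behind it.

Request:
apply_moves(delta_pos=[[0,0,-2],[0,0,-2],[0,0,-1],[0,0,0]], twist=[0,0,0,0], gripper=0, squeeze=20)

```text
t: 15.42
tool_pos: [0.4632, 0.0175, 0.3061]
orientation: [-0.167, 3.136, -0.0]
force: [0.8, -0.0, -0.4]
opening: 0.0493
gripper_force: 0.0
```

```bash
cat >> h.py <<'E'
a_=np.radians(6.1);C=np.array([.4657,.018]);AX=np.array([np.cos(a_),np.sin(a_)]);AY=np.array([-AX[1],AX[0]])
def loc(xl,yl=0): return C+xl*AX+yl*AY
def plan(th,r=.150,half=.0075):
    """TCP (bin-local x, z) with the fingertip's front lower edge on the outer face at radius r"""
    p=np.array([.088,.062])+r*np.array([-np.cos(th),np.sin(th)])+.004*np.array([np.sin(th),np.cos(th)])
    return p[0]+half,p[1]+.025
E
python3 - <<'E'
from h import *
goto(*loc(.222),phi=96.1)
for th in np.arange(1.6,.19,-.1): print(th.round(2),np.round(plan(th),4))
E
```

```text
t 15.43 p [0.4632 0.0175 0.3061] phi 96.08 shift cm [-22.46   0.03   0.04] twist -0.0 F [ 0.84 -0.03 -0.42] q [-0.07 -0.26  1.75 -0.    1.65 -1.75] open 0.0493 0.0
1.6 [0.1039 0.2368]
1.5 [0.0889 0.2369]
1.4 [0.0739 0.2355]
1.3 [0.0592 0.2326]
1.2 [0.0449 0.2283]
1.1 [0.031  0.2225]
1.0 [0.0178 0.2154]
0.9 [0.0054 0.207 ]
0.8 [-0.0061  0.1974]
0.7 [-0.0166  0.1867]
0.6 [-0.026  0.175]
0.5 [-0.0342  0.1624]
0.4 [-0.0411  0.1491]
0.3 [-0.0466  0.1351]
0.2 [-0.0507  0.1207]
```

Request:
apply_moves(delta_pos=[[-2,0,0],[-4,0,0],[-4,0,0],[-4,0,0],[-4,0,0],[-3,0,0],[-1.5,0,0],[0,0,0]], twist=[0,0,0,0,0,0,0,0])

```text
t: 16.42
tool_pos: [0.6865, 0.0415, 0.303]
orientation: [0.167, -3.134, -0.0]
force: [-0.5, -0.4, -0.1]
opening: 0.0001
gripper_force: 0.0
```

Request:
apply_moves(delta_pos=[[0,0,2],[0,0,3],[0,0,2.5],[0,0,1],[0,0,0]], twist=[0,0,0,0,0])

```text
t: 17.05
tool_pos: [0.6854, 0.0414, 0.219]
orientation: [0.167, -3.135, -0.0]
force: [-0.4, 0.1, -0.4]
opening: 0.0007
gripper_force: 0.0
```

Run:
```python
from h import *
goto(*loc(.104),z=.232,phi=96.1)
S=snap("scene",3);T=snap("top",3)
a=cv2.resize(S["frame"][120:300,220:440],None,fx=1.8,fy=1.8,interpolation=3);b=cv2.resize(T["frame"][200:380,220:440],None,fx=1.8,fy=1.8,interpolation=3)
cv2.imwrite("pics/d3.png",np.hstack([a,b])[:,:,::-1])
```

```text
t 17.05 p [0.6854 0.0414 0.219 ] phi 96.08 shift cm [ 1.17e+01  1.00e-02 -1.27e+00] twist -0.0 F [-0.4   0.09 -0.44] q [-0.01  0.38  1.24 -0.    1.52 -1.69] open 0.0007 0.0
```

View pics/d3.png

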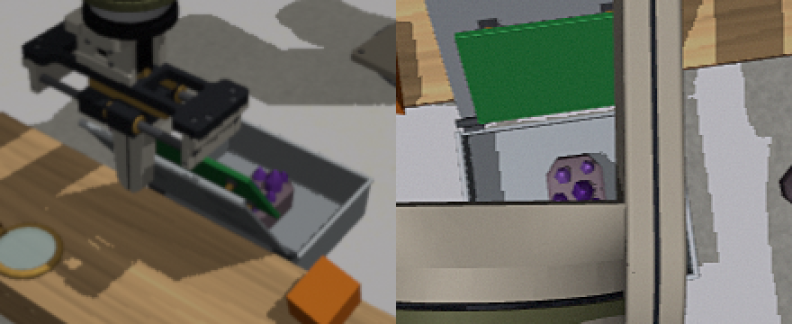

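The stone stands upright in the bin and the fingers are behind the cover's edge. I'll start folding.

Request:
apply_moves(delta_pos=[[0.8,0,0],[0.8,0,0],[0.8,0,0],[0.8,0,0],[0.8,0,0],[0.8,0,-0.1],[0.8,0,-0.2],[0.8,0,-0.2]], twist=[0,0,0,0,0,0,0,0])

```text
t: 18.15
tool_pos: [0.6242, 0.0346, 0.2278]
orientation: [-0.166, 3.131, -0.0]
force: [5.7, 0.3, 4.2]
opening: 0.0002
gripper_force: 2.9
```

Request:
apply_moves(delta_pos=[[1,0,-0.2],[1,0,-0.2],[1,0,-0.2],[1,0,-0.2],[1,0,0],[0.8,0,0],[0,0,0]], twist=[0,0,0,0,0,0,0])

```text
t: 19.02
tool_pos: [0.5638, 0.0284, 0.2323]
orientation: [0.166, -3.135, -0.0]
force: [-0.5, 0.4, 0.0]
opening: 0.0007
gripper_force: 0.0
```

```bash
cat >> h.py <<'E'
def where(th=None):
    from plant import robot
    s=robot.read_state(); d=s["tool_pos"][:2]-C
    print("t",round(s["t"],2),"local mm",(np.r_[d@AX,d@AY,s["tool_pos"][2]]*1e3).round(1),"F local",(s["force"][:2]@AX).round(2),s["force"][2].round(2))
    if th is not None:
        x,z=plan(th); goto(*loc(x),z=z,phi=96.1)
E
python3 -c "
from h import *
where(1.2)"
```

```text
t 19.02 local mm [ 98.6  -0.  232.3] F local -0.47 0.02
t 19.02 p [0.5638 0.0284 0.2323] phi 96.08 shift cm [5.37 0.   0.42] twist -0.0 F [-0.52  0.37  0.02] q [-0.04  0.04  1.6  -0.    1.5  -1.72] open 0.0007 0.0
```

Request:
apply_moves(delta_pos=[[1,0,0],[1.2,0,0],[1.2,0,0],[1.2,0,0.2],[1,0,0.3],[1,0,0.4],[1,0,0.6],[0.8,0,0.6]], twist=[0,0,0,0,0,0,0,0])

```text
t: 20.02
tool_pos: [0.4809, 0.0194, 0.212]
orientation: [0.167, -3.137, 0.0]
force: [-0.1, -0.5, 2.6]
opening: 0.0008
gripper_force: 1.2
```

```bash
python3 -c "
from h import *
where(.8)"
```

```text
t 20.02 local mm [ 1.52e+01 -2.00e-01  2.12e+02] F local -0.13 2.61
t 20.02 p [0.4809 0.0194 0.212 ] phi 96.08 shift cm [2.14 0.02 1.46] twist -0.0 F [-0.07 -0.48  2.61] q [-0.07 -0.18  1.85 -0.    1.47 -1.74] open 0.0008 1.1706525029148906
```

Request:
apply_moves(delta_pos=[[1.07,0,0.73],[1.07,0,0.73],[0.52,0,0.54],[0.52,0,0.54],[0.47,0,0.58],[0.47,0,0.58],[0.41,0,0.63],[0.41,0,0.63]], twist=[0,0,0,0,0,0,0,0])

```text
t: 21.02
tool_pos: [0.4321, 0.0143, 0.162]
orientation: [0.167, -3.137, 0.0]
force: [1.7, -0.8, 1.0]
opening: 0.0002
gripper_force: 0.7
```

```bash
python3 -c "
from h import *
where(.4)
S=snap('scene',4)
cv2.imwrite('pics/d4.png',cv2.resize(S['frame'][110:290,240:440],None,fx=3,fy=3,interpolation=3)[:,:,::-1])"
```

```text
t 21.02 local mm [-3.38e+01 -1.00e-01  1.62e+02] F local 1.6 1.02
t 21.02 p [0.4321 0.0143 0.162 ] phi 96.09 shift cm [0.73 0.01 1.29] twist -0.0 F [ 1.69 -0.8   1.02] q [-0.09 -0.29  2.03 -0.    1.39 -1.76] open 0.0002 0.7329948584083468
```

View pics/d4.png

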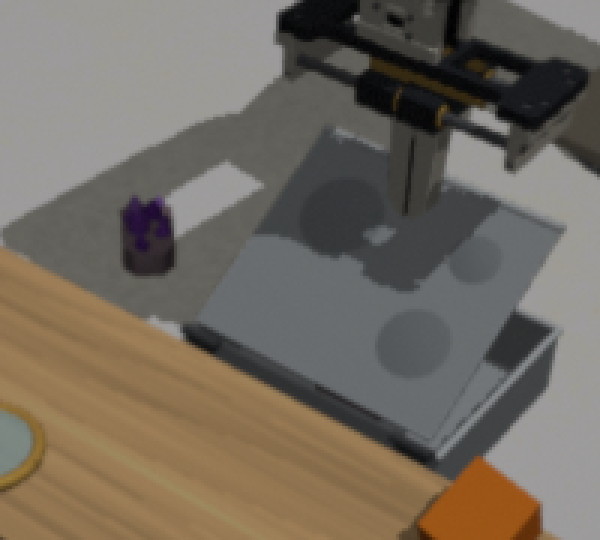

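The cover is at about 0.5 rad with the fingertip on its outer face at crop (415,205). I'll continue slower and watch the force.

Request:
apply_moves(delta_pos=[[0.2,0,0.35],[0.2,0,0.35],[0.18,0,0.35],[0.15,0,0.3],[0.12,0,0.25],[0.1,0,0.2]], twist=[0,0,0,0,0,0])

```text
t: 21.82
tool_pos: [0.4231, 0.0133, 0.1444]
orientation: [-0.167, 3.137, -0.0]
force: [1.7, 0.6, 0.7]
opening: 0.0004
gripper_force: 0.6
```

Request:
apply_moves(delta_pos=[[0.07,0,0.15],[0.07,0,0.15]], twist=[0,0])

```text
t: 22.08
tool_pos: [0.4217, 0.0131, 0.1415]
orientation: [-0.167, 3.137, -0.0]
force: [2.2, 0.6, 0.2]
opening: 0.0003
gripper_force: 0.6
```

Request:
apply_moves(delta_pos=[[0.05,0,0.12],[0.05,0,0.12]], twist=[0,0])

```text
t: 22.32
tool_pos: [0.4206, 0.0131, 0.1391]
orientation: [-0.167, 3.137, -0.0]
force: [1.0, -0.1, 0.1]
opening: 0.0004
gripper_force: 0.6
```

```bash
python3 -c "
from h import *
where(.3)"
```

```text
t 22.32 local mm [-4.530e+01 -1.000e-01  1.391e+02] F local 1.02 0.09
t 22.32 p [0.4206 0.0131 0.1391] phi 96.09 shift cm [0.13 0.01 0.4 ] twist -0.0 F [ 1.04 -0.12  0.09] q [-0.09 -0.3   2.09 -0.    1.35 -1.77] open 0.0004 0.6131660609389655
```

Request:
apply_moves(delta_pos=[[0.03,0,0.1],[0.03,0,0.1]], twist=[0,0])

```text
t: 22.58
tool_pos: [0.4199, 0.013, 0.1371]
orientation: [0.167, -3.137, 0.0]
force: [1.5, -0.0, 1.0]
opening: 0.0002
gripper_force: 0.6
```

Request:
apply_moves(delta_pos=[[0.03,0,0.1],[0.03,0,0.1]], twist=[0,0])

```text
t: 22.82
tool_pos: [0.4193, 0.0129, 0.135]
orientation: [0.167, -3.137, 0.0]
force: [0.8, 0.3, 1.4]
opening: 0.0007
gripper_force: 0.6
```

Request:
apply_moves(delta_pos=[[0.02,0,0.1],[0.02,0,0.1]], twist=[0,0])

```text
t: 23.08
tool_pos: [0.4188, 0.0129, 0.133]
orientation: [0.167, -3.137, 0.0]
force: [-0.8, -0.1, 1.8]
opening: 0.0005
gripper_force: 0.9
```

Request:
apply_moves(delta_pos=[[0.03,0,0.1],[0.03,0,0.1]], twist=[0,0])

```text
t: 23.32
tool_pos: [0.4183, 0.0128, 0.1312]
orientation: [0.167, -3.137, 0.0]
force: [-1.0, -0.7, 3.8]
opening: 0.0004
gripper_force: 1.8
```

Request:
apply_moves(delta_pos=[[0.03,0,0.1],[0.02,0,0.1]], twist=[0,0])

```text
t: 23.58
tool_pos: [0.4179, 0.0128, 0.1293]
orientation: [-0.167, 3.137, -0.0]
force: [-2.9, -0.2, 5.7]
opening: 0.0007
gripper_force: 2.6
```

The normal force rose from about 1.5 to 4.7 N over about 3 mm. That means the plate is on the crystals, sprung about 1.5 mm. I'll stop here and lift away.

Request:
apply_moves(delta_pos=[[0,0,-0.3],[0,0,-1],[0,0,-2],[0,0,-4],[0,0,-4],[0,0,-4],[0,0,-2],[0,0,0]], twist=[0,0,0,0,0,0,0,0])

```text
t: 24.58
tool_pos: [0.4186, 0.0127, 0.3033]
orientation: [-0.167, 3.135, -0.001]
force: [0.1, -0.0, 0.3]
opening: 0.0006
gripper_force: 0.0
```

Request:
apply_moves(delta_pos=[[0,4,0],[0,5,0],[0,5,0],[0,5,0],[0,5,0],[0,4,0],[0,0,0],[0,0,0]], twist=[0,0,0,0,0,0,0,0])

```text
t: 25.58
tool_pos: [0.3877, 0.2906, 0.3004]
orientation: [0.168, -3.135, 0.003]
force: [0.2, -0.2, -0.2]
opening: 0.0004
gripper_force: 0.0
```

```bash
python3 -c "
from h import *
where()
S=snap('scene',5);T=snap('top',5)
a=cv2.resize(S['frame'][140:340,210:430],None,fx=1.8,fy=1.8,interpolation=3);b=cv2.resize(T['frame'][190:390,230:450],None,fx=1.8,fy=1.8,interpolation=3)
cv2.imwrite('pics/d5.png',np.hstack([a,b])[:,:,::-1])"
```

```text
t 25.57 local mm [-48.6 279.3 300.4] F local 0.14 -0.16
```

View pics/d5.png

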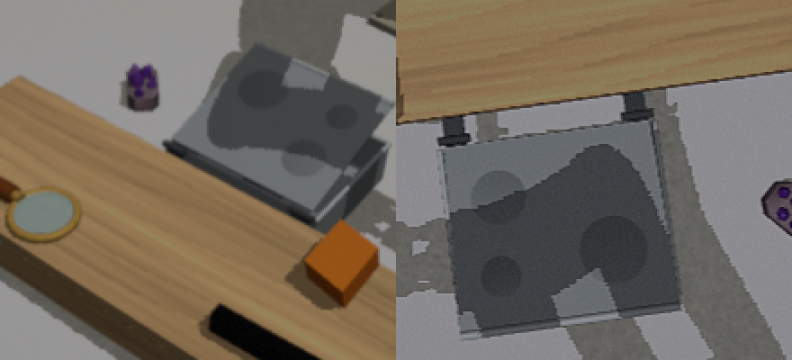

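The cover stays put after release. The spring moment is about 0.47 N m, below the hinge friction plus the cover's weight. The calcite, tourmaline and magnifier have not moved, so I'm handing in.

```bash
python3 -c "
from plant import robot
print(robot.close_job())"
```

```text
the job is handed in; nothing more can be done
None
```

I put the amethyst points up on the bin floor, released it, and folded the cover until its plate pressed lightly on the crystals (about 1.5 mm of spring, by force readings); the cover stayed put when I let go, and I handed the job in at about 26 s, with no verdict returned.

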